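Stack the stage controller and offer up its cover

ROBOT

A 6-joint arm with a two-finger parallel gripper is mounted at the origin on a cart in front of the work surface, level with it; the furniture and walls round the work are solid. World frame = base frame: x ahead of the robot, y to its left, z up, the work surface at z = 0. Lengths are in m, angles in degrees, forces in N, time in s.
With the tool pointing down it reaches from about 0.4 to 0.825 m from the base axis. Payload 7 kg.
Tool frame: the origin (TCP) lies midway between the tips of the shut fingers; the grasp point (between the pads) lies 19 mm behind it; z points along the fingers, y is the line along which they close (so a half turn about z gives the same grasp; the last joint's range is limited). The gripper opens to 88 mm and grips with 3 to 60 N. Pads are 19 mm wide; open, the fingers measure 130 mm over their backs; the gripper's body (78 mm by 193 mm) begins 47 mm behind the grasp point.
Start: joints at [-59.124, 20.546, 0.682, 0, -70.136, -16.507], TCP at [0.167, -0.654, 0.227] pointing down, gripper open.
Joint ranges: [-176.03, 176.03], [-82.01, 121.73], [-58.28, 71.71], [-173.87, 95.51], [-174.79, -0.11], [-173.66, 173.66]. Speed limits (degrees/s): [136.94, 136.94, 172.46, 180, 180, 180].

INTERFACE

Orientations are given as a 3x3 rotation matrix whose columns are the frame's x, y, z axes.
In Python, from rig import robot gives the robot as it stands. Calls block until the motion is done:
- robot.goto(position, orientation): joint-space move of the TCP to a pose.
- robot.servo_line(position, ori=None, speed=0.15): straight line of the TCP; ori=None keeps the orientation; speed is the mean speed in m/s.
- robot.movej(angles): joint-space move.
- robot.move_gripper(opening): opening from 0.0 (shut) to 1.0 (fully open); the grip force is fixed at half the most; returns when the fingers have stopped.
- robot.dwell(seconds).
- robot.ik(position, orientation): joint angles nearest the present ones, or None.
- robot.grab_frame(name): name is "scene" or "top" or "wrist"; returns (picture, depth): 384x512x3 uint8, red, green, blue; 384x512 float32, m along the optical axis (not along the pixel's ray), 0 where there is no reading.
- robot.camera_info(name): a dict with "vfov" (degrees; the focal length in pixels is half the picture's height over the tangent of half this angle, whatever the lens; pixels are square), "cx", "cy" (the principal point, pixels), "view" (4x4, takes a point from world to camera coordinates); the wrist camera has in their place "T_tool_cam" (4x4, takes a point from camera to tool coordinates, whose origin is the TCP and whose axes are the flange's). Camera axes: x right, y down, z forward; pixel columns grow to the right and rows downward; lengths in m; the calibration is good to about 2 mm. A picture is of the moment at which its call begins: read the wrist's pose just before it. camera_info takes no time and is no camera call.
A pose or a line that the arm cannot do raises robot.Unreachable and nothing moves.
- robot.job_done(): hands the job in; it is judged then, once.
Readings, each from a call of its own:
- robot.read_t(): time.
- robot.read_qpos(): joint angles.
- robot.read_qvel(): joint speeds.
- robot.read_effort(): joint torques, N m.
- robot.read_position(): TCP position.
- robot.read_tcp_rot(): TCP orientation.
- robot.read_force(): force on the tool from outside, world axes, zero at the start.
- robot.read_ft_torque(): the same for the moment, N m.
- robot.read_grip_width(): opening from 0.0 (shut) to 1.0 (fully open).
- robot.read_finger_force(): force on a finger pad.
Only numpy, scipy, OpenCV 4.12 (cv2) and the standard library are available. Lean on these libraries where they do the work, as an engineer would, in place of code of your own. Each camera call takes 0.05 s, during which the arm holds its last target. There are 200 camera calls.

TASK

Build up the microscope stage controller: gently seat the deep module on the base unit's locating studs, then the shallow module squarely on top of the deep one, letting go of each. Then pick up the cover plate by its handle and finish while still holding it: level, still and hovering about 10 mm above the three threaded bosses, each of its three holes lined up over a boss so that the whole threaded hole shows through and I can start the screws. Do not let the cover touch down on the stack, and leave the other things on the bench where they are.

Things in the scene. Friction and masses are not known exactly. Their poses are not given: they have to be found in the camera images.
- controller_base: flat grey case fixed on the bench, 130 (x) x 84 (y) x 34 mm, origin centred on its underside, x along the long side away from the front panel with two knobs (front to the robot within 20 deg), z up. On top two upright conical steel studs, 10 mm wide at the foot, 8 mm tall, at x = -36 and +36 mm, y = 0, a connector strip between them
- base_top (a point): centre of the base unit's top face, between the studs; where the origin of the deep module comes when seated
- deep_module: closed grey case 100 (x) x 60 (y) x 40 (z) mm, 0.2-0.4 kg; on top two studs and a strip as on the base unit; in the underside two round sockets, 12 mm wide, 10 mm deep, at x = -36 and +36 mm, y = 0, that go over such studs (1 mm play; home when the faces touch; fits either way round). Origin centred on its underside, z up; starts flat on the bench, x within 30 deg of world x
- deep_top (a point): centre of the deep module's top face, 40 mm above its origin; where the origin of the shallow module comes when seated
- shallow_module: closed grey case 100 (x) x 60 (y) x 28 (z) mm, 0.15-0.3 kg; in the underside the same two sockets (fits either way round); on top no studs but three brass bosses 12 mm wide, 3 mm tall, each with a 4 mm threaded hole, at (x,y) = (-38,-20), (-38,+20), (+38,0) mm. Origin centred on its underside, z up; starts flat on the bench, x within 30 deg of world x
- cover: aluminium plate 100 (x) x 60 (y) x 4 (z) mm, 0.1-0.2 kg, three 10 mm through holes at (x,y) = (-38,-20), (-38,+20), (+38,0) mm; black bow handle on top: flat-sided bar 62 mm long (x), 10 mm thick (y), 10 mm high, over the plate's middle, bar centre 37 mm above the underside, 28 mm free under it. Origin centred on the underside, z up; starts flat on the bench, x within 30 deg of world x
- thread0 (a point): mouth of threaded hole 0, at the top of its boss on the shallow module, 31 mm above that module's origin
- thread1 (a point): mouth of threaded hole 1, at the top of its boss on the shallow module, 31 mm above that module's origin
- thread2 (a point): mouth of threaded hole 2, at the top of its boss on the shallow module, 31 mm above that module's origin
- hole0 (a point): hole 0 of the cover, at the plate's underside; belongs over threaded hole 0
- hole1 (a point): hole 1 of the cover, at the plate's underside; belongs over threaded hole 1
- hole2 (a point): hole 2 of the cover, at the plate's underside; belongs over threaded hole 2
- screwdriver: bystander: orange-handled screwdriver 142 mm long, 20 mm thick, lying on the bench; origin under its middle
- mouse: bystander: black computer mouse 114 x 61 x 37 mm; origin under its middle
- loupe: bystander: black stand loupe, 38 mm wide, 34 mm tall; origin under its middle
- objective_case: bystander: dark round screw-top case, 38 mm wide, 57 mm tall; origin under its middle
Not all that is in view belongs to the job. Leave any orange look-alike of the shallow_module alone.

How it is judged (in metres and radians):
On the way, in this order (a step that is already met when the one before it is completed fails the run):
1. the deep module is seated on the base unit and let go (horizontal distance between deep_module and base_top below 0.003 m and z of deep_module in the frame of base_top below 0.002 m and angle between the x axis of deep_module and the x axis of controller_base, either way round below 0.06 rad and angle between deep_module's own z axis and vertical below 0.05 rad and contact force between the fingers and deep_module below 0.2 N), for 0.2 s.
2. the shallow module is seated on the deep one and let go (horizontal distance between deep_module and base_top below 0.003 m and z of deep_module in the frame of base_top below 0.002 m and angle between the x axis of deep_module and the x axis of controller_base, either way round below 0.06 rad and angle between each of deep_module, shallow_module's own z axis and vertical below 0.05 rad and horizontal distance between shallow_module and deep_top below 0.003 m and z of shallow_module in the frame of deep_top below 0.002 m and angle between the x axis of shallow_module and the x axis of deep_module, either way round below 0.06 rad and contact force between the fingers and shallow_module below 0.2 N), for 0.2 s.
At the end, for the whole second after the job is handed in: Both modules are home on the column (faces touching within 2 mm, centred within 3 mm, square within 0.06 rad); the fingers hold the cover still and level within 0.07 rad, touching nothing else, every hole within 3 mm of straight above its threaded hole and 4 to 18 mm above the boss (horizontal distance between deep_module and base_top below 0.003 m and z of deep_module in the frame of base_top below 0.002 m and angle between the x axis of deep_module and the x axis of controller_base, either way round below 0.06 rad and angle between each of deep_module, shallow_module's own z axis and vertical below 0.05 rad and horizontal distance between shallow_module and deep_top below 0.003 m and z of shallow_module in the frame of deep_top below 0.002 m and angle between the x axis of shallow_module and the x axis of deep_module, either way round below 0.06 rad and horizontal distance between hole0 and thread0 below 0.003 m and z of hole0 in the frame of thread0 between 0.004 and 0.018 m and horizontal distance between hole1 and thread1 below 0.003 m and z of hole1 in the frame of thread1 between 0.004 and 0.018 m and horizontal distance between hole2 and thread2 below 0.003 m and z of hole2 in the frame of thread2 between 0.004 and 0.018 m and angle between cover's own z axis and vertical below 0.07 rad and contact force between the fingers and cover above 1 N and contact force between cover and shallow_module below 0.2 N and linear speed of cover below 0.02 m/s and angular speed of cover below 0.1 rad/s); the arm keeps its last pose, push and grip.
It fails at once if the cover touches down on the stack (contact force between cover and shallow_module above 1 N or contact force between cover and deep_module above 1 N or contact force between cover and controller_base above 1 N).
It fails at once if a module is dropped or slammed onto the column (faster than 0.3 m/s in the last 12 mm) ((horizontal distance between deep_module and base_top below 0.03 m and z of deep_module in the frame of base_top between -0.005 and 0.012 m and linear speed of deep_module above 0.3 m/s) or (horizontal distance between shallow_module and deep_top below 0.03 m and z of shallow_module in the frame of deep_top between -0.005 and 0.012 m and linear speed of shallow_module above 0.3 m/s)).
It fails at once if another thing on the bench is shifted (distance of any of screwdriver, mouse, loupe, objective_case from where it was at the start of the episode above 0.025 m).
It also fails if it takes over 64 s, if anything falls off the work surface, if the arm or the gripper's body presses on something with over 40 N, if the wrist force passes 120 N, or if a joint passes its speed limit or range.

## Working session

There is one attempt and no reset: what is moved stays moved. The work goes in short steps, each a Python script; the robot and the scene stay as the last script left them, time stands still between calls to the robot, and variables do not carry over. Pictures are saved under pics/ and viewed, at most 10 in all, crops included, and the job is handed in when it is done.

```bash
ls; mkdir -p pics
python3 - <<'E'
from rig import robot
import cv2,numpy as np
for n in ("top","scene"):
    p,d=robot.grab_frame(n); np.savez(f"pics/{n}0.npz",p=p,d=d)
    cv2.imwrite(f"pics/{n}0.png",cv2.resize(p[:,:,::-1],(800,600),interpolation=cv2.INTER_CUBIC))
    i=robot.camera_info(n); print(n,i)
print(robot.camera_info("wrist"),robot.read_t(),robot.read_tcp_rot())
E
```

```text
pics
top {'vfov': 52.102333667761854, 'cx': 248.03364557261938, 'cy': 191.43463410999024, 'view': array([[-0.02824868, -0.99957898, -0.00662343,  0.01238483],
       [-0.99462346,  0.02876782, -0.09948161,  0.54508534],
       [ 0.09963026,  0.00377759, -0.99501736,  1.48921705],
       [ 0.        ,  0.        ,  0.        ,  1.        ]])}
scene {'vfov': 57.68526267213459, 'cx': 249.35885185419406, 'cy': 195.4614000035592, 'view': array([[-0.78810319, -0.615542  ,  0.00118865,  0.41421868],
       [-0.33621265,  0.42884742, -0.83848134,  0.23097872],
       [ 0.51561072, -0.66120946, -0.54492902,  0.91872196],
       [ 0.        ,  0.        ,  0.        ,  1.        ]])}
{'vfov': 59.81544168249174, 'cx': 257.451773823048, 'cy': 191.74707868256198, 'T_tool_cam': array([[-8.60406076e-04, -9.60202852e-01, -2.79302243e-01,
         7.64946450e-02],
       [ 9.99999629e-01, -8.18556582e-04, -2.66469015e-04,
        -7.39040951e-05],
       [ 2.72396197e-05, -2.79302368e-01,  9.60203201e-01,
        -1.58114577e-01],
       [ 0.00000000e+00,  0.00000000e+00,  0.00000000e+00,
         1.00000000e+00]])} 0.1 [[-9.68725061e-01 -2.48136034e-01 -5.14855037e-04]
 [-2.48136521e-01  9.68724064e-01  1.39814583e-03]
 [ 1.51822103e-04  1.48217324e-03 -9.99998890e-01]]
```

View pics/top0.png

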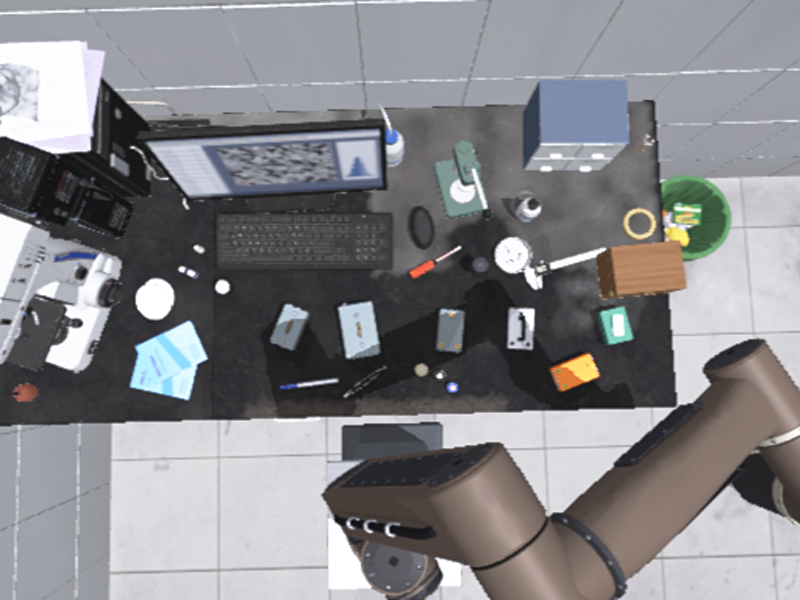

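View pics/scene0.png

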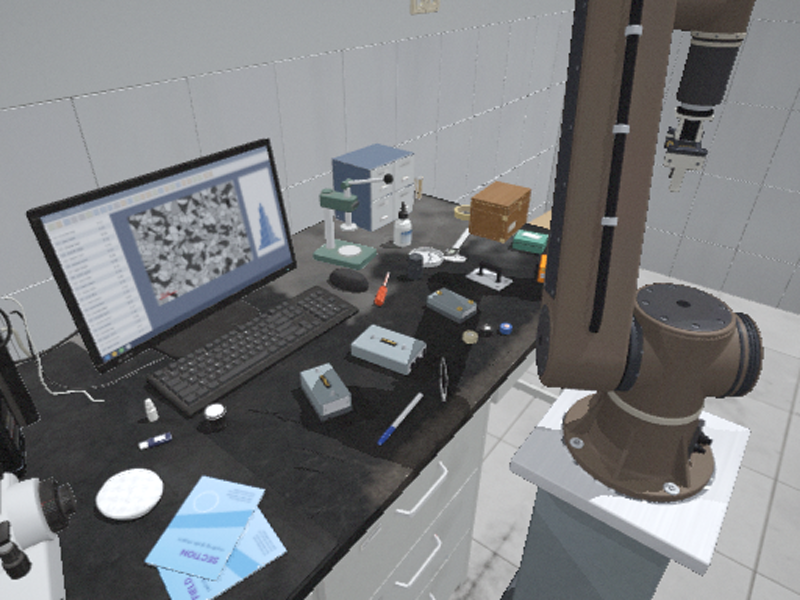

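The top view shows, in 800x600 pixels:
- Deep module, studs and strip on top: (290,327).
- Base, with knobs at the front: (359,330).
- Shallow module, three brass bosses: (451,330).
- Cover with black handle: (521,328).
- Orange look-alike, to be left alone: (575,371).

Others that could be mistaken for these are the green box (616,325) and the mouse (421,227). I'll localise roughly with depth, then refine with the wrist camera.

```bash
cat > h.py <<'E'
import numpy as np,cv2
def K(i):
    return 192/np.tan(np.radians(i["vfov"]/2)),i["cx"],i["cy"]
def cloud(d,i,T):                      # T: camera->world ; HxWx3 world points
    f,cx,cy=K(i); v,u=np.mgrid[:384,:512]
    P=np.stack([(u-cx)/f*d,(v-cy)/f*d,d],-1)
    return P@T[:3,:3].T+T[:3,3]
def ray(uv,i,T,z):                     # pixels -> points on plane z
    f,cx,cy=K(i); uv=np.atleast_2d(np.asarray(uv,float))
    D=np.c_[(uv[:,0]-cx)/f,(uv[:,1]-cy)/f,np.ones(len(uv))]@T[:3,:3].T
    return T[:3,3]+D*((z-T[2,3])/D[:,2])[:,None]
def rect(pts):                          # centre, long-axis angle near world x (deg), size
    (c,s,a)=cv2.minAreaRect(np.float32(pts)[:,:2]*1000)
    if s[0]<s[1]: a+=90; s=s[::-1]
    return np.array(c)/1000,(a+90)%180-90,s
def R(yaw):                             # tool down, tool x = -world x at yaw 0, tool y = world y
    c,s=np.cos(np.radians(yaw)),np.sin(np.radians(yaw))
    return np.array([[-c,-s,0],[-s,c,0],[0,0,-1.]])
def wristT(robot):
    T=np.eye(4);T[:3,:3]=robot.read_tcp_rot();T[:3,3]=robot.read_position()
    return T@robot.camera_info("wrist")["T_tool_cam"]
E
python3 - <<'E'
from rig import robot
from h import *
i=robot.camera_info("top");T=np.linalg.inv(i["view"]);a=np.load("pics/top0.npz");d=a["d"]
P=cloud(d,i,T)
for n,(u,v),h,t in [("deep",(290,327),.040,.012),("base",(359,330),.034,.012),("shal",(451,330),.028,.010),("cover",(521,328),.004,.006)]:
    u=int(u*.64);v=int(v*.64)
    for hh in(h,):
        m=(abs(P[...,2]-h)<t)&(d>0)
        if n=="cover": 
            hsv=cv2.cvtColor(a["p"],cv2.COLOR_RGB2HSV); m=(hsv[...,2]>110)
        w=np.zeros_like(m);w[v-28:v+28,u-22:u+22]=1
        m=(m&w).astype(np.uint8)
        _,L,S,_=cv2.connectedComponentsWithStats(m); k=1+np.argmax(S[1:,4]); ys,xs=np.where(L==k)
        q=ray(np.c_[xs,ys],i,T,h); print(n,rect(q),len(xs),np.median(P[L==k][:,2]),P[v-28:v+28,u-22:u+22,2].max())
for n,(u,v) in dict(screw=(425,268),mouse=(421,227),loupe=(482,265)).items(): print(n,P[int(v*.64),int(u*.64)])
E
```

```text
deep (array([0.4842785 , 0.23861292]), -23.384780883789062, (100.16667938232422, 61.1400032043457)) 417 0.038802215502648174 1.5361048114920042
base (array([0.46978058, 0.06796159]), 7.943577289581299, (143.5166015625, 83.62564849853516)) 766 0.0324749314519327 1.5361048114920042
shal (array([ 0.46504013, -0.1558472 ]), -7.792457580566406, (100.53138732910156, 60.19287872314453)) 409 0.026699543882753085 1.5361048114920042
cover (array([ 0.46592023, -0.33195258]), -2.965576171875, (101.88842010498047, 62.34672164916992)) 385 0.0031599133884046005 1.5361048114920042
screw [ 0.62320625 -0.09879725  0.02035361]
mouse [ 0.72340423 -0.08980114  0.0346783 ]
loupe [ 0.62091703 -0.23324804  0.05976952]
```

Run:
```python
from rig import robot
from h import *
for n,c,y,h in [("base",(.476,.069),7.9,.034),("deep",(.4843,.2386),-23.4,.040)]:
    robot.goto([*c,h+.11],R(y)); T=wristT(robot); p,d=robot.grab_frame("wrist")
    np.savez(f"pics/w_{n}.npz",p=p,d=d,T=T); print(n,robot.read_t(),robot.read_position())
    cv2.imwrite(f"pics/w_{n}.png",p[:,:,::-1])
a,b=[cv2.imread(f"pics/w_{n}.png") for n in("base","deep")]
cv2.imwrite("pics/w1.png",cv2.resize(np.hstack([a,b]),(800,300)))
```

```text
base 2.9333 [0.47620119 0.06855403 0.14402858]
deep 3.7833 [0.48420753 0.23772922 0.14980981]
```

View pics/w1.png

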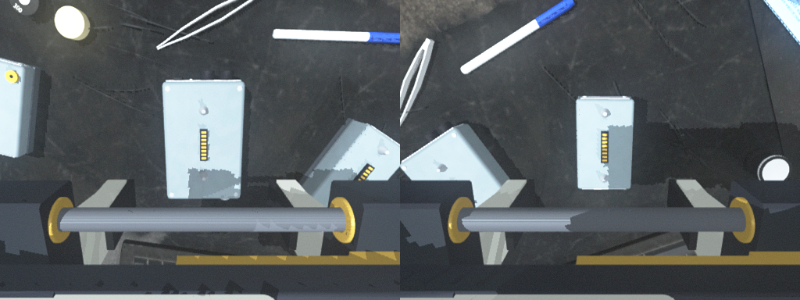

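```bash
cat >> h.py <<'E'
def topface(n,h,i,c,tol=.004):
    a=np.load(f"pics/w_{n}.npz");T=a["T"];P=cloud(a["d"],i,T)
    z=P[...,2]; r=np.hypot(P[...,0]-c[0],P[...,1]-c[1])
    near=(r<.02)&(a["d"]>0)&(abs(z-h)<.012); z0=np.median(z[near])
    m=((abs(z-z0)<tol)&(a["d"]>0)&(r<.09)).astype(np.uint8)
    m=cv2.morphologyEx(m,cv2.MORPH_OPEN,np.ones((3,3)))
    m=cv2.morphologyEx(m,cv2.MORPH_CLOSE,np.ones((11,11)))
    _,L,S,C=cv2.connectedComponentsWithStats(m); k=1+np.argmax(S[1:,4]); ys,xs=np.where(L==k)
    # edges of pixels: the outline reaches half a pixel beyond centres
    q=ray(np.c_[xs,ys],i,T,h); return rect(q),z0,(xs.min(),xs.max(),ys.min(),ys.max()),L==k,T,a["p"]
def studs(n,h,i):
    pass
E
python3 - <<'E'
from rig import robot
from h import *
i=robot.camera_info("wrist")
for n,c,h in [("base",(.476,.069),.034),("deep",(.4843,.2386),.040)]:
    r,z0,bb,m,T,p=topface(n,h,i,c); print(n,r,z0,bb)
    hsv=cv2.cvtColor(p,cv2.COLOR_RGB2HSV)
    y=(hsv[...,0]>12)&(hsv[...,0]<35)&(hsv[...,1]>110)&m
    ys,xs=np.where(cv2.morphologyEx(y.astype(np.uint8),cv2.MORPH_CLOSE,np.ones((9,9)))>0); q=ray(np.c_[xs,ys],i,T,h); print("strip",rect(q),len(xs))
    x0,x1,y0,y1=bb
    cv2.imwrite(f"pics/c_{n}.png",cv2.resize(p[y0-8:y1+8,x0-8:x1+8,::-1],None,fx=3,fy=3))
a,b=[cv2.imread(f"pics/c_{n}.png") for n in("base","deep")]
H=max(a.shape[0],b.shape[0]);f=lambda x:cv2.copyMakeBorder(x,0,H-x.shape[0],0,0,0)
cv2.imwrite("pics/c1.png",np.hstack([f(a),f(b)])[:600,:800])
E
```

```text
base (array([0.46985532, 0.06981906]), 8.07455825805664, (128.33033752441406, 82.68931579589844)) 0.03412700101622068 (np.int64(208), np.int64(312), np.int64(103), np.int64(253))
strip (array([0.47267288, 0.07041187]), 7.832289218902588, (31.06087303161621, 4.224246978759766)) 217
deep (array([0.48206784, 0.24175876]), -23.734237670898438, (99.77437591552734, 59.250606536865234)) 0.04018418754870248 (np.int64(225), np.int64(299), np.int64(125), np.int64(241))
strip (array([0.48426233, 0.24086588]), -23.301979064941406, (30.293283462524414, 4.230164051055908)) 216
```

View pics/c1.png

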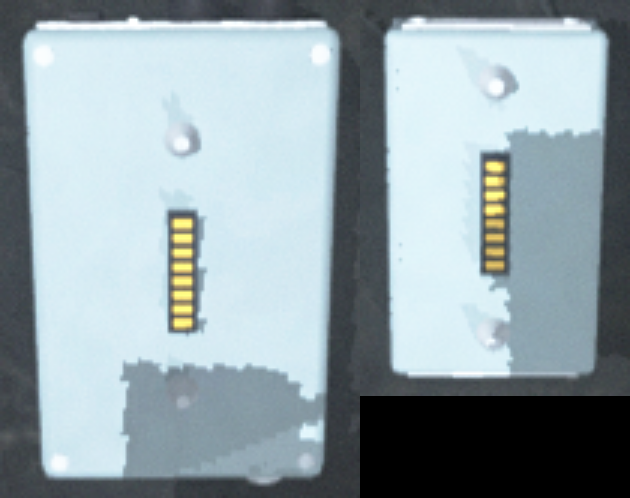

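Base front faces the robot, with its studs and strip on the axis. The faces measure 128x83 and 100x59 mm, which matches the given sizes. To calibrate the hand-camera offset, I'll grip the deep module (this centres it), release it and look again.

Run:
```python
from rig import robot
from h import *
i=robot.camera_info("wrist")
c=np.array([.48207,.24176]);y=-23.6;h=.040
robot.goto([*c,h+.11],R(y)); robot.servo_line([*c,.008],R(y),.15); robot.move_gripper(0.0)
print(robot.read_grip_width()*88,robot.read_finger_force(),robot.read_position(),robot.read_force())
robot.move_gripper(1.0); robot.servo_line([*c,h+.11],R(y),.2); robot.dwell(.2)
T=wristT(robot); p,d=robot.grab_frame("wrist"); np.savez("pics/w_deep2.npz",p=p,d=d,T=T)
print(robot.read_position(),robot.read_tcp_rot()[:,2])
r,z0,bb,m,T,p=topface("deep2",h,i,c); print(r,z0,robot.read_t())
e=R(y)[:,:2].T[:2,:2]@(r[0]-robot.read_position()[:2]); print("bias in tool frame",e)
```

```text
59.92419749728099 29.99918745830655 [0.48224225 0.2419644  0.00831645] [-0.36553986  0.82484274  4.24318159]
[0.4816869  0.24140277 0.14885632] [-0.00148967 -0.00147482 -0.9999978 ]
(array([0.48168057, 0.24131558]), -23.665321350097656, (99.20954132080078, 59.31568145751953)) 0.04019542724794514 7.5083
bias in tool frame [-2.91103391e-05 -8.24300424e-05]
```

```bash
cat >> h.py <<'E'
def place(robot,xy,yaw,zhome,y_from):
    """carry level to above, go down in steps, stop on contact"""
    robot.goto([*xy,zhome+.09],R(yaw)); robot.servo_line([*xy,zhome+.016],R(yaw),.12); robot.dwell(.3)
    print("above",robot.read_position(),xy); e=np.array(xy)-robot.read_position()[:2]
    t=np.array(xy)+e; f0=robot.read_force()
    for dz in np.r_[np.arange(.012,.0001,-.003),.001,0,-.001,-.002]:
        robot.servo_line([*t,zhome+dz],R(yaw),.03); robot.dwell(.1); f=robot.read_force()-f0
        print(round(dz*1e3,1),np.round(f,1),round((robot.read_position()[2]-zhome)*1e3,2))
        if f[2]>6: break
E
python3 - <<'E'
from rig import robot
from h import *
c=np.array([.48207,.24176]);y=-23.6
robot.servo_line([*c,.008],R(y),.2); robot.move_gripper(0.0); zg=robot.read_position()
robot.servo_line([*c,.12],R(y),.2); print(zg,robot.read_grip_width()*88)
place(robot,(.4702,.0707),7.95,zg[2]+.034,None)
print(robot.read_position(),robot.read_t())
E
```

```text
[0.48223882 0.2419623  0.00848942] 60.11089431011334
above [0.47050382 0.07086871 0.05905472] (0.4702, 0.0707)
12.0 [-0.8 -0.4 -0.3] 11.93
9.0 [ 0.2  1.3 -0. ] 8.95
6.0 [-0.3  0.5 -0.8] 5.95
3.0 [-1.3  0.5 -1.1] 2.96
1.0 [ 0.5  0.7 -0.6] 0.99
0.0 [-0.3 -0.  -0.7] 0.07
-1.0 [-5.2  0.6 13.4] 0.01
[0.47009682 0.07060587 0.04249934] 13.9917
```

Smooth descent, contact exactly at home height. I'll release it, check, and look at the shallow module.

Run:
```python
from rig import robot
from h import *
i=robot.camera_info("wrist")
def look(n,c,y,h):
    robot.goto([*c,h+.11],R(y)) if n!="deep3" else robot.servo_line([*c,h+.11],R(y),.2)
    robot.dwell(.2); T=wristT(robot); p,d=robot.grab_frame("wrist"); np.savez(f"pics/w_{n}.npz",p=p,d=d,T=T)
    r,z0,bb,m,T,p=topface(n,h,i,c); print(n,r,z0,bb,T[:2,3],robot.read_t())
    hsv=cv2.cvtColor(p,cv2.COLOR_RGB2HSV)
    yl=((hsv[...,0]>12)&(hsv[...,0]<35)&(hsv[...,1]>90)&m).astype(np.uint8)
    _,L,S,C=cv2.connectedComponentsWithStats(cv2.morphologyEx(yl,cv2.MORPH_CLOSE,np.ones((9,9))))
    for s,cc in zip(S[1:],C[1:]):
        if s[4]>25: print("  yel",s[4],cc,ray(cc,i,T,h+(.003 if n=="shal" else 0)))
    x0,x1,y0,y1=bb; cv2.imwrite(f"pics/c_{n}.png",cv2.resize(p[max(0,y0-20):y1+20,x0-30:x1+30,::-1],None,fx=2.5,fy=2.5))
robot.move_gripper(1.0)
look("deep3",(.4702,.0707),7.95,.074)
look("shal",(.465,-.1558),-7.8,.028)
a,b=[cv2.imread(f"pics/c_{n}.png") for n in("deep3","shal")]
H=max(a.shape[0],b.shape[0]);f=lambda x:cv2.copyMakeBorder(x,0,H-x.shape[0],0,0,0)
cv2.imwrite("pics/c2.png",np.hstack([f(a),f(b)])[:600,:800])
```

```text
deep3 (array([0.47022458, 0.07041285]), 7.92200231552124, (99.36463165283203, 59.2888298034668)) 0.07421894482604496 (np.int64(221), np.int64(294), np.int64(131), np.int64(246)) [0.39425813 0.05982454] 15.8083
  yel 245 [257.91428571 193.79591837] [[0.47231516 0.07082234 0.074     ]]
shal (array([ 0.46262601, -0.15490762]), -7.212921142578125, (99.60607147216797, 59.305320739746094)) 0.027931285706906284 (np.int64(220), np.int64(294), np.int64(126), np.int64(241)) [ 0.38967683 -0.14510903] 16.975
  yel 168 [282.22619048 142.17857143] [[ 0.42841622 -0.1304416   0.031     ]]
  yel 166 [232.15662651 142.65662651] [[ 0.42343754 -0.16988487  0.031     ]]
  yel 134 [257.95522388 230.6641791 ] [[ 0.50087952 -0.15969991  0.031     ]]
```

View pics/c2.png

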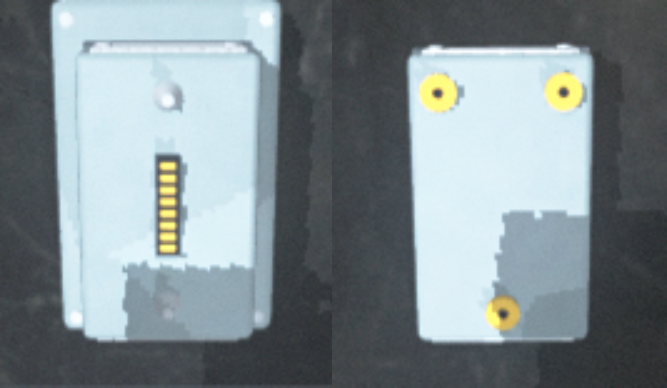

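The deep module is seated, with its top at 74.2 mm and square to the base. The shallow module has two bosses toward the robot and one away, so its +x points away from the robot. I'll pick it up and place it.

Run:
```python
from rig import robot
from h import *
i=robot.camera_info("wrist")
c=np.array([.4627,-.1545]);y=-7.2
robot.servo_line([*c,.11],R(y),.2)
robot.servo_line([*c,.004],R(y),.15); robot.move_gripper(0.0); zg=robot.read_position()
print(zg,robot.read_grip_width()*88,robot.read_finger_force())
robot.servo_line([*c,.17],R(y),.2)
place(robot,(.4703,.0709),7.92,zg[2]+.074,None)
print(robot.read_position(),robot.read_t())
```

```text
[ 0.46288407 -0.15449628  0.00432864] 59.90729420581062 29.999790340662003
above [0.47057727 0.07106534 0.0948568 ] (0.4703, 0.0709)
12.0 [ 0.5 -0.6  1.4] 11.93
9.0 [ 0.3 -0.5 -1. ] 8.94
6.0 [ 0.7 -0.1 -0.1] 5.95
3.0 [ 0.8  0.6 -0.3] 2.96
1.0 [-0.3 -0.2 -0.8] 0.98
0.0 [ 0.5  0.6 -0. ] 0.06
-1.0 [-4.9  0.5 12.7] 0.0
[0.47016256 0.0708072  0.07833003] 24.1333
```

Run:
```python
from rig import robot
from h import *
i=robot.camera_info("wrist")
robot.move_gripper(1.0)
def snap(n,c,y,h,line):
    (robot.servo_line([*c,h+.11],R(y),.2) if line else robot.goto([*c,h+.11],R(y)))
    robot.dwell(.3); T=wristT(robot); p,d=robot.grab_frame("wrist"); np.savez(f"pics/w_{n}.npz",p=p,d=d,T=T); print(n,robot.read_position(),robot.read_t())
    cv2.imwrite(f"pics/c_{n}.png",cv2.resize(p[80:270,150:370,::-1],None,fx=1.8,fy=1.8,interpolation=cv2.INTER_CUBIC))
c=(.4703,.0709)
snap("stack",c,7.92,.102,True)
r,z0,bb,m,T,p=topface("stack",.102,i,c); print(r,z0)
hsv=cv2.cvtColor(p,cv2.COLOR_RGB2HSV); yl=((hsv[...,0]>12)&(hsv[...,0]<35)&(hsv[...,1]>90)&m).astype(np.uint8)
_,L,S,C=cv2.connectedComponentsWithStats(cv2.morphologyEx(yl,cv2.MORPH_CLOSE,np.ones((9,9))))
for s,cc in zip(S[1:],C[1:]):
    if s[4]>25: print("  boss",s[4],ray(cc,i,T,.105))
snap("cover",(.4659,-.332),-3,.020,False)
cv2.imwrite("pics/c3.png",np.hstack([cv2.imread(f"pics/c_{n}.png") for n in("stack","cover")]))
```

```text
stack [0.4700884  0.07077756 0.21134984] 26.0083
(array([0.46990448, 0.07055705]), 7.903478622436523, (99.36763763427734, 59.29790496826172)) 0.10195656292085747
  boss 163 [[0.43595025 0.04588707 0.105     ]]
  boss 166 [[0.43042709 0.08527437 0.105     ]]
  boss 138 [[0.50821841 0.07577312 0.105     ]]
cover [ 0.46626257 -0.33151871  0.13021666] 27.875
```

View pics/c3.png

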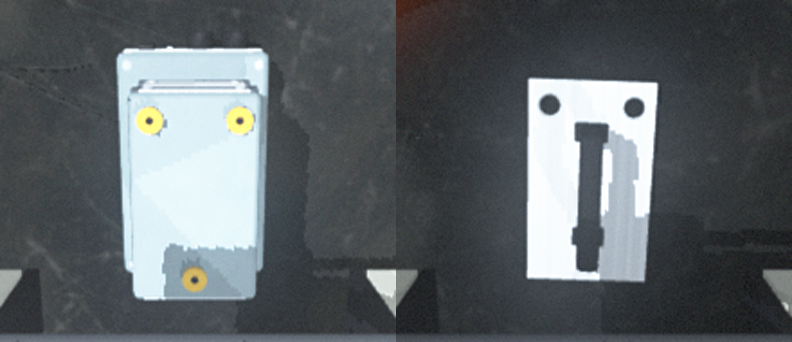

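The stack looks right: shallow top at 101.96 mm and the boss pattern square. The cover has its two holes toward the robot at crop (549,104) and (634,107), same sense as the bosses. I'll grip the handle and measure the holes in the hand.

```bash
cat >> h.py <<'E'
def holes(p,m,lo=40,hi=400,thr=90):
    """dark round blobs enclosed in the bright plate (m: region of interest)"""
    g=cv2.cvtColor(p,cv2.COLOR_RGB2GRAY); b=((g<thr)&m).astype(np.uint8)
    _,L,S,C=cv2.connectedComponentsWithStats(b)
    return [(s[4],s[2],s[3],c) for s,c in zip(S[1:],C[1:]) if lo<s[4]<hi and .6<s[2]/s[3]<1.6]
E
python3 - <<'E'
from rig import robot
from h import *
i=robot.camera_info("wrist"); a=np.load("pics/w_cover.npz");p,T=a["p"],a["T"]
hsv=cv2.cvtColor(p,cv2.COLOR_RGB2HSV); b=((hsv[...,2]>100)&(hsv[...,1]<90)).astype(np.uint8)
b[:110]=0;b[245:]=0;b[:,:190]=0;b[:,320:]=0
_,L,S,C=cv2.connectedComponentsWithStats(b); k=1+np.argmax(S[1:,4]);ys,xs=np.where(L==k)
r=rect(ray(np.c_[xs,ys],i,T,.004)); print(r)
hull=np.zeros_like(b); cv2.fillConvexPoly(hull,cv2.convexHull(np.c_[xs,ys].astype(np.int32)),1)
for h in holes(p,hull>0): print(h,ray(h[3],i,T,.004))
c=r[0]; yaw=r[1]
assert abs(r[2][0]-100)<4 and abs(r[2][1]-60)<3
robot.servo_line([*c,.12],R(yaw),.2); robot.servo_line([*c,.018],R(yaw),.12)
robot.move_gripper(0.0); print(robot.read_position(),robot.read_grip_width()*88,robot.read_finger_force())
robot.servo_line([*c,.19],R(yaw),.2); robot.dwell(.3)
T=wristT(robot);p,d=robot.grab_frame("wrist");np.savez("pics/w_hold.npz",p=p,d=d,T=T,pos=robot.read_position(),R=robot.read_tcp_rot())
cv2.imwrite("pics/hold.png",p[:,:,::-1]); print(robot.read_t(),robot.read_grip_width()*88,robot.read_position())
E
```

```text
(array([ 0.46416187, -0.33221167]), -4.990577697753906, (102.00733184814453, 61.686729431152344))
(np.int32(75), np.int32(11), np.int32(10), array([234.82666667, 137.82666667])) [[ 0.42417344 -0.34886554  0.004     ]]
(np.int32(76), np.int32(10), np.int32(10), array([281.82894737, 139.5       ])) [[ 0.42765611 -0.3091346   0.004     ]]
[ 0.46413584 -0.33219326  0.01796833] 9.593608982260623 29.999966025352478
31.6833 9.749008363072129 [ 0.46398444 -0.33215983  0.18939673]
```

View pics/hold.png

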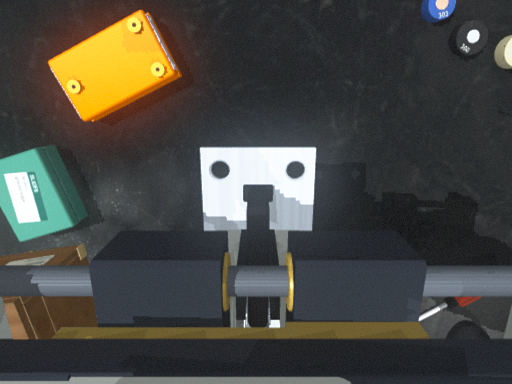

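The held plate is square to the hand, with holes at (220,169) and (296,169). I'll check that it's level, then hover it over the stack.

Run:
```python
from rig import robot
from h import *
i=robot.camera_info("wrist"); a=np.load("pics/w_hold.npz");p,T,d=a["p"],a["T"],a["d"]
def inhand(p,T,d,pos,Rt):
    m=np.zeros((384,512),bool);m[150:190,205:312]=1
    hs=holes(p,m)
    for h in hs: print(h, "tool mm",(ray(h[3],i,T,pos[2]-.014)[0]-pos)@Rt*1000)
    P=cloud(d,i,T)[155:185,208:308].reshape(-1,3); g=abs(P[:,2]-(pos[2]-.014))<.005; P=P[g]
    A=np.c_[P[:,:2]-P[:,:2].mean(0),np.ones(len(P))]; print("slope,z",np.linalg.lstsq(A,P[:,2],rcond=None)[0],pos[2]-.014,len(P))
inhand(p,T,d,a["pos"],a["R"])
c=np.array([.4712,.0709]);y=7.85
robot.goto([*c,.21],R(y)); robot.servo_line([*c,.145],R(y),.1); robot.dwell(.4)
t=c+(c-robot.read_position()[:2]); robot.servo_line([*t,.133],R(y),.03); robot.dwell(.5)
pos=robot.read_position();T=wristT(robot);p,d=robot.grab_frame("wrist"); print(pos,robot.read_finger_force(),robot.read_t())
inhand(p,T,d,pos,robot.read_tcp_rot())
cv2.imwrite("pics/fin.png",cv2.resize(p[130:250,180:340,::-1],None,fx=4,fy=4,interpolation=cv2.INTER_CUBIC))
s,_=robot.grab_frame("scene"); cv2.imwrite("pics/fins.png",cv2.resize(s[190:290,190:300,::-1],None,fx=5,fy=5,interpolation=cv2.INTER_CUBIC))
```

```text
(np.int32(208), np.int32(17), np.int32(16), array([219.88461538, 169.26442308])) tool mm [ 38.83841358 -20.21015622  14.03589891]
(np.int32(195), np.int32(17), np.int32(16), array([294.94871795, 169.24615385])) tool mm [38.80968002 19.28755207 14.04472676]
slope,z [-0.00541818  0.00164796  0.17508606] 0.17539673267008019 2510
[0.47111356 0.07082353 0.13305025] 29.999680817127228 35.475
slope,z [-5.51514787e-03 -3.91768203e-05  1.18927021e-01] 0.11905024677228494 2515
```

View pics/fin.png

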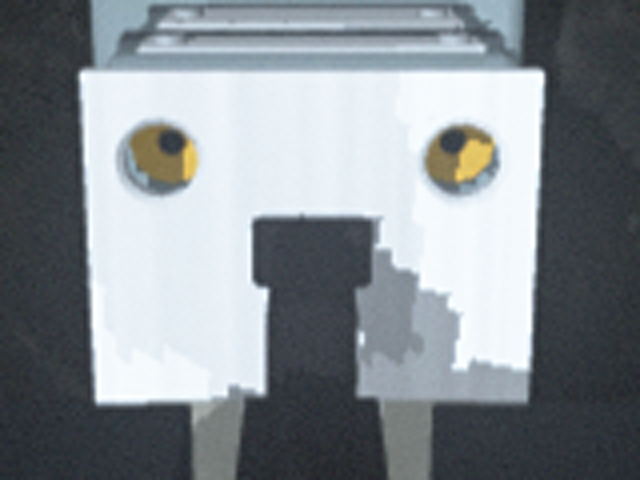

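View pics/fins.png

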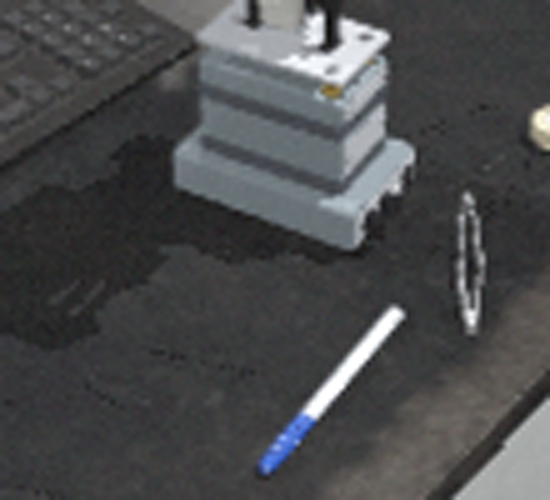

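In the hand view, both threads show whole through their holes: thread pixels (222.5,165) and (293,164.5), hole pixels (219,169.5) and (295,169.5). Cast onto their own planes, they agree to about 0.5 mm in x and 0.3 mm in y. The scene view shows a clear, level gap, so I'm handing in.

```bash
python3 -c "
from rig import robot
print(robot.read_finger_force(),robot.read_position(),robot.read_t()); print(robot.job_done())"
```

```text
29.9996879696846 [0.47112871 0.07082503 0.13303924] 35.525
the job is handed in; nothing more can be done
None
```

I handed the job in at 35.5 s: both modules are seated and released, and the cover is held level and still about 10 mm above the bosses, with the two visible holes within about 0.5 mm of their threads; the gripper hid the third hole in the final view, and no verdict came back.

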